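# Empty the bead rinse basket into the dish

## Robot

A 7-joint arm with a two-finger parallel gripper is mounted at the origin on the work surface. World frame = base frame: x ahead of the robot, y to its left, z up, the work surface at z = 0. Lengths are in m, angles in rad, forces in N, time in s.
With the tool pointing down it reaches from about 0.4 to 0.85 m from the base axis. Payload 4.5 kg.
Tool frame: the origin (TCP) lies where the fingers leave the gripper's body, on its centre line; the fingertips stand 64 mm ahead of it and the grasp point (between the pads) lies 45 mm ahead of it; z points along the fingers, y is the line along which they close (so a half turn about z gives the same grasp; the last joint's range is limited). The gripper opens to 88 mm and grips with 3 to 60 N. Pads are 18 mm wide; open, the fingers measure 123 mm over their backs; the gripper's body (75 mm by 187 mm) begins 45 mm behind the grasp point.
Start: joints at [-1.31, 0.689, -0.195, 1.565, 0.157, 0.902, -0.215], TCP at [0.141, 0.609, 0.303] pointing down, gripper open.
Joint ranges: [-3.01, 3.01], [-0.46, 2.08], [-1.47, 1.51], [0.13, 2.56], [-1, 4.14], [0.04, 2.09], [-2.66, 2.66]. Speed limits (rad/s): [2.57, 2.57, 3.14, 3.14, 3.14, 3.14, 3.14].

## Interface

Orientations are given as a unit quaternion [w, x, y, z].
In Python, from rig import ctrl gives the robot as it stands. The module is installed in compiled form; this text tells all that it offers.
- The arm moves only by the tool servo_tool, never from a script. Its argument "rows" is a list that holds one entry, the list of rows, each a list of 5 numbers: the shift along the tool's x, y, z in mm, then the turn about the tool's z in degrees, then the opening, from -1 (shut) to 1 (fully open), so that 0 is half open. In form: [[[x, y, z, turn, grip], ...]]. A call has 1 to 20 rows; each row is the pose to reach, as a shift and turn from the pose commanded when the call began, along the tool's axes at that moment; what a row does not reach only later rows make up. A row lasts 1/8 s, in which the tool goes at most 62.5 mm and 10.7 degrees, less where a joint would pass 70% of its speed; a pose out of reach is approached as far as the arm can. A call with a gripper value outside its range is refused whole. The fingers move at their own pace and stop on an object; "grip_force" is the grip in N (left out, the last holds). Time passes only in rows, so rows that repeat a pose let the fingers close. It gives the time, the measured TCP pose, the force, the opening and the grip force at its end, in the units of the state.
- ctrl.sense(): the state, without advancing time (a new reading comes with each control period).
- ctrl.grab_frame(name): name is "side" or "top"; returns the picture (420x560x3 uint8, red, green, blue); there is no depth.
- ctrl.calibration(name): a dict with "mtx" (3x3 intrinsics, pixels), "extrinsics" (4x4, takes a point from world to camera coordinates). Camera axes: x right, y up, looking along -z (the intrinsics and any distortion apply to the point x, -y, -z); pixel columns grow to the right and rows downward; lengths in m; the calibration is good to about 2 mm. A picture is of the moment at which its call begins. calibration takes no time and is no camera call.
- ctrl.finish_job(): hands the job in; it is judged then, once.
Trained networks look in the newest picture that a camera, given by its name, has taken for a name from the list of things; names that differ only in an ending like _2 or _b are one class to them, and where a whole thing is asked for, a point or a joint stands for the part that bears it (a point fixed in the world has none). Each returns a list of dicts, best first, with "score" (0 to 1); they miss things now and then, are a little off and sometimes report something else, mostly with a low value. They report only what shows in the picture. A call takes as long as a camera call. They do not tell look-alikes from the thing itself.
- ctrl.search_frame(camera, target): "uv" ([column, row] in pixels, amid what is visible of it).
- ctrl.masks_of(camera, target): "region" (420x560 bool, what is visible of it) and "uv" ([column, row] in pixels, amid what is visible of it).
- ctrl.place_of(camera, target): "uv" ([column, row] in pixels: a listed point, or the origin of a listed thing).
The state is a dict: "clock": time; "qpos": joint angles; "qvel": joint speeds; "effort": joint torques, N m; "eef_pos": TCP position; "ee_rot": TCP orientation; "force": force on the tool from outside, world axes, zero at the start; "ft_torque": the same for the moment, N m; "finger_gap": finger opening in m; "grasp_force": force on a finger pad.
Only numpy, scipy, OpenCV 4.12 (cv2) and the standard library are available. Lean on these libraries where they do the work, as an engineer would, in place of code of your own. Each camera call takes 0.05 s, during which the arm holds its last target. There are 200 camera calls.

## Task

Put the empty white dish under the spout of the mesh basket, then tip the basket forward, gently enough that all five beads roll out through the spout into the dish and none drops on the table. Then swing the basket back down to level, leaving the dish with the beads standing on the table and the other things where they are.

Things in the scene. Friction and masses are not known exactly. Their poses are not given: they have to be found in the camera images.
- stand: Fixed aluminium tipping stand. Origin on the table straight below the basket's hinge axis, which is 100 mm up; x: horizontal direction in which the spout points; y: along the hinge axis. Two posts, 112 mm high, 14 mm thick, inner faces at y = +-80 mm. Its feet and rest post lie behind (x below 7 mm, feet 8 mm high at y = +-85); the table in front of that, between the posts and beyond, is free.
- basket (a joint): Angle (rad) of the mesh basket on its hinge: 0 level (stop), grows as the spout goes down, stop at 1.15. A stiff hinge: it stays where left; 2 to 4 N at the bar move it. Flat floor 82 mm above the table, 80 x 96 mm, walls 53 mm; in front a 25 degree upward ramp narrows to the spout, a 62 mm notch. Beads leave from about 0.45 rad, slowly if tipped slowly; over 1.0 rad all roll out.
- bar (a point): Centre of the basket's handle bar: 12 mm diameter, 102 mm long, parallel to the hinge axis, rigid on two end arms. Moves on a 120 mm circle about the hinge axis: basket level, it is 63 mm behind the axis (stand x = -63) and 202 mm above the table; at 0.55 rad 220 mm above it; at 1.1 rad 63 mm in front, 202 mm up. Fingers can straddle it or push from behind; 60 mm free below it.
- lip (a point): Middle of the spout's front edge, over which beads leave. Basket level: 58 mm in front of the hinge axis (stand x), 109 mm above the table; at 1.1 rad: 34 mm in front, 52 mm up. When tipped slowly, beads land 15 to 120 mm in front of the hinge axis, within 45 mm of the stand's centre line (y = 0).
- dish_center (a point): Centre (half-way up) of the loose, empty white plastic catch dish: 120 mm (x) by 110 mm (y), 32 mm high, open above, walls 4 mm, floor 6 mm thick; about 0.18 kg. This point is 16 mm above its underside. The dish's grip fin is on its +x wall; pushed in with the opposite wall towards the stand, it fits between the posts.
- dish_lug (a point): Point to hold on the dish's grip fin, 81 mm along the dish's +x from its centre, 28 mm above its underside. The fin is an upright plate standing out from the middle of the +x wall: 10 mm thick (dish y), from 60 to 99 mm out (dish x), from the table to 44 mm above it. Same axes as the dish. Held with the fingers on its two flat sides, the gripper stays clear of the basket.
- bead0_center (a point): Centre of one of the five equal round glazed ceramic beads, 20 mm diameter, 10 g, which start loose on the basket's floor. Lying on the dish's floor it is 16 mm above the table; lying on the table, 10 mm.
- bead1_center (a point): Centre of one of the five equal round glazed ceramic beads, 20 mm diameter, 10 g, which start loose on the basket's floor. Lying on the dish's floor it is 16 mm above the table; lying on the table, 10 mm.
- bead2_center (a point): Centre of one of the five equal round glazed ceramic beads, 20 mm diameter, 10 g, which start loose on the basket's floor. Lying on the dish's floor it is 16 mm above the table; lying on the table, 10 mm.
- bead3_center (a point): Centre of one of the five equal round glazed ceramic beads, 20 mm diameter, 10 g, which start loose on the basket's floor. Lying on the dish's floor it is 16 mm above the table; lying on the table, 10 mm.
- bead4_center (a point): Centre of one of the five equal round glazed ceramic beads, 20 mm diameter, 10 g, which start loose on the basket's floor. Lying on the dish's floor it is 16 mm above the table; lying on the table, 10 mm.
- spool: Bystander: loose wire spool standing on the table, 48 mm diameter, 28 mm high. Origin at the centre of its underside.
- cup: Bystander: loose clear plastic cup, 64 mm diameter, 65 mm high. Origin at the centre of its underside.
- jar: Bystander: loose closed glass jar, 48 mm diameter, 55 mm high. Origin at the centre of its underside.
- organiser: Bystander: fixed organiser box of jewellery findings, 210 mm (x) by 126 mm (y), 38 mm high. Origin at the centre of its underside.
There are look-alikes about, which are no part of the job. What is shaped like the part that bears dish_center but blue is not meant.

How it is judged:
By the outcome, as a careful person would: the job done as asked, in the order asked, and still so for the second after the job is handed in, with the robot touching nothing.
It also fails if it takes over 64 s, if anything falls off the work surface, if the arm or the gripper's body presses on something with over 40 N, if the wrist force passes 120 N, or if a joint passes its speed limit or range.

## Working session

There is one attempt and no reset: what is moved stays moved. The work goes in short steps, Python scripts to look and compute and a tool call to move; the robot and the scene stay as the last step left them, time stands still between calls to the robot, and variables do not carry over. Pictures are saved under pics/ and viewed, at most 10 in all, crops included, and the job is handed in when it is done.

Besides the shell and the picture viewer there is one more tool, called after "Request:" as a command line: name --argument value ..., lists and objects as JSON in quotes. servo_tool: Moves the arm, as the interface text tells. Its arguments: {"type":"object","properties":{"rows":{"type":"array","items":{"type":"array","items":{"type":"array","items":{"type":"number"}}}},"grip_force":{"type":"number"}},"required":["rows"]}

```bash
mkdir -p pics; cat > h.py <<'E'
import numpy as np, cv2
from rig import ctrl
def snap(n,f):
    im=ctrl.grab_frame(n); cv2.imwrite('pics/'+f,im[:,:,::-1]); return im
def ray(n,uv):
    c=ctrl.calibration(n);K=np.array(c['mtx']);E=np.array(c['extrinsics'])
    d=np.linalg.inv(K)@np.array([uv[0],uv[1],1.]); d=d*[1,-1,-1]
    R=E[:3,:3];return -R.T@E[:3,3],R.T@d
def atz(n,uv,z):
    o,d=ray(n,uv);return o+d*(z-o[2])/d[2]
def proj(n,p):
    c=ctrl.calibration(n);K=np.array(c['mtx']);E=np.array(c['extrinsics'])
    q=E[:3,:3]@np.array(p)+E[:3,3];q=K@(q*[1,-1,-1]);return q[:2]/q[2]
def R():
    from scipy.spatial.transform import Rotation as r
    q=ctrl.sense()['ee_rot'];return r.from_quat([q[1],q[2],q[3],q[0]]).as_matrix()
E
python3 - <<'E'
from h import *
a=snap('side','s0.png');b=snap('top','t0.png')
cv2.imwrite('pics/st0.png',cv2.resize(np.vstack([a,b])[:,:,::-1],(400,600)))
print({k:v for k,v in ctrl.calibration('top').items()})
for cam in('top','side'):
  print(cam, ray(cam,(280,210))[0])
  for t,z in[('stand',0),('bar',.202),('lip',.109),('dish_center',.016),('dish_lug',.028),('spool',0),('cup',0),('jar',0),('organiser',0),('bead0_center',.092)]:
    print(t,[(np.round(r['uv']).tolist(),round(r['score'],2),np.round(atz(cam,r['uv'],z),3).tolist()) for r in ctrl.place_of(cam,t)])
s=ctrl.sense();print(s['clock'],R().round(3).tolist())
E
```

```text
{'mtx': array([[487.32044748,   0.        , 274.57050552],
       [  0.        , 487.32044748, 210.22381093],
       [  0.        ,   0.        ,   1.        ]]), 'extrinsics': array([[ 0.00643025, -0.99996852,  0.0046478 , -0.02833243],
       [ 0.9937591 ,  0.00690779,  0.1113334 , -0.63708768],
       [-0.111362  ,  0.00390289,  0.99377224, -1.41429746],
       [ 0.        ,  0.        ,  0.        ,  1.        ]])}
top [ 0.47579488 -0.01841082  1.47655038]
stand [([226.0, 255.0], 0.79, [0.503, 0.123, 0.0])]
bar [([195.0, 252.0], 0.83, [0.508, 0.182, 0.202])]
lip [([242.0, 258.0], 0.57, [0.494, 0.067, 0.109])]
dish_center [([353.0, 240.0], 0.75, [0.553, -0.259, 0.016]), ([209.0, 156.0], 0.59, [0.803, 0.178, 0.016]), ([214.0, 262.0], 0.35, [0.484, 0.155, 0.016])]
dish_lug [([192.0, 140.0], 0.7, [0.85, 0.227, 0.028]), ([377.0, 244.0], 0.59, [0.539, -0.329, 0.028]), ([196.0, 250.0], 0.56, [0.516, 0.208, 0.028])]
spool [([358.0, 181.0], 0.68, [0.733, -0.279, 0.0])]
cup [([288.0, 172.0], 0.82, [0.759, -0.066, 0.0]), ([378.0, 242.0], 0.54, [0.546, -0.337, 0.0])]
jar [([115.0, 228.0], 0.
[... 236 characters left out ...]

bar [([197.0, 180.0], 0.78, [0.512, 0.169, 0.202])]
lip [([218.0, 221.0], 0.78, [0.506, 0.061, 0.109])]
dish_center [([298.0, 298.0], 0.97, [0.546, -0.256, 0.016]), ([272.0, 198.0], 0.61, [0.798, 0.179, 0.016])]
dish_lug [([275.0, 185.0], 0.64, [0.852, 0.233, 0.028]), ([316.0, 312.0], 0.6, [0.542, -0.332, 0.028]), ([212.0, 243.0], 0.2, [0.488, 0.081, 0.028])]
spool [([350.0, 278.0], 0.6, [0.722, -0.277, 0.0])]
cup [([311.0, 234.0], 0.57, [0.777, -0.051, -0.0])]
jar [([182.0, 191.0], 0.42, [0.586, 0.463, 0.0])]
organiser [([389.0, 359.0], 0.64, [0.59, -0.526, 0.0])]
bead0_center [([216.0, 214.0], 0.71, [0.536, 0.119, 0.092])]
1.1 [[-0.974, 0.225, 0.0], [0.225, 0.974, 0.0], [-0.0, 0.0, -1.0]]
```

View pics/t0.png

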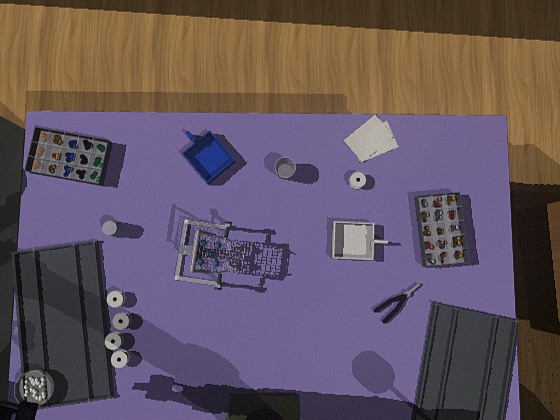

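View pics/s0.png

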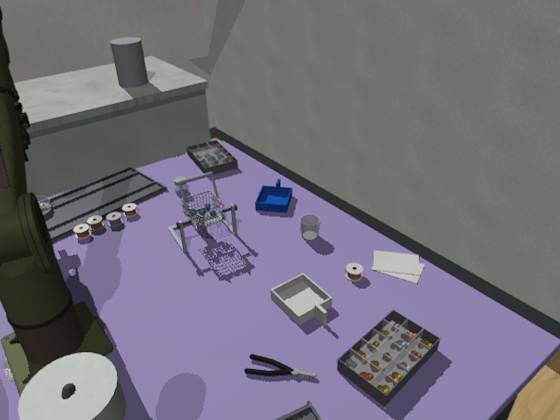

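White dish at top (353,240) / side (300,298), fin pointing to the right (−y). The blue look-alike is at top (209,156). The stand is at top (225,255), with its spout pointing right. Next I'll fit both poses and check them on one enlarged crop.

```bash
cat > fit.py <<'E'
from h import *
from scipy.optimize import least_squares
S={'stand':(0,0,0),'bar':(-.063,0,.202),'lip':(.058,0,.109)}
D={'dish_center':(0,0,.016),'dish_lug':(.081,0,.028)}
def W(p,q):
    c,s=np.cos(p[2]),np.sin(p[2]);return np.array([p[0]+c*q[0]-s*q[1],p[1]+s*q[0]+c*q[1],q[2]])
def fit(M,p0,grab=False,cams=('top','side')):
    obs=[]
    for cam in cams:
        if grab: ctrl.grab_frame(cam)
        for t in M:
            e=proj(cam,W(p0,M[t]))
            r=[x for x in ctrl.place_of(cam,t) if np.hypot(*(np.array(x['uv'])-e))<25]
            if r: obs.append((cam,t,np.array(r[0]['uv'])))
    f=lambda p:np.concatenate([proj(c,W(p,M[t]))-u for c,t,u in obs])
    o=least_squares(f,p0,loss='soft_l1',x_scale=[.01,.01,.05])
    print(np.round(o.x,4),[(c,t,np.round(f(o.x)[2*i:2*i+2],1).tolist()) for i,(c,t,u) in enumerate(obs)])
    return o.x
E
python3 - <<'E'
from fit import *
a=ctrl.grab_frame('top');b=ctrl.grab_frame('side')
ps=fit(S,[.5,.12,-1.6]);pd=fit(D,[.55,-.257,-1.7])
r=[m for m in ctrl.masks_of('top','dish_center')]
for m in r: print(m['uv'],m['score'],m['region'].sum(),cv2.minAreaRect(np.argwhere(m['region'])[:,::-1].astype(np.float32)))
out=[]
for cam,im,(x0,y0,x1,y1) in(('top',a,(160,190,420,310)),('side',b,(160,165,360,335))):
    k=3;c=cv2.resize(im[y0:y1,x0:x1],None,fx=k,fy=k,interpolation=cv2.INTER_CUBIC)[:,:,::-1].copy()
    def P(q,col):
        u=proj(cam,q);cv2.circle(c,(int((u[0]+.5-x0)*k),int((u[1]+.5-y0)*k)),3,col,-1)
    for y in(-.094,-.08,.08,.094):
      for x in (-.007,.007):P(W(ps,(x,y,.112)),(0,0,255))
    for q in((-.063,-.051,.202),(-.063,.051,.202),(.058,-.031,.109),(.058,.031,.109)):P(W(ps,q),(0,255,0))
    for q in((-.06,-.055,.032),(-.06,.055,.032),(.06,-.055,.032),(.06,.055,.032),(.099,0,.044),(.06,0,.044)):P(W(pd,q),(0,0,255))
    out.append(c)
cv2.imwrite('pics/c1.png',out[0]);cv2.imwrite('pics/c2.png',out[1])
E
```

```text
[ 0.5065  0.1183 -1.6892] [('top', 'stand', [1.0, 0.1]), ('top', 'bar', [1.2, -1.7]), ('top', 'lip', [0.0, -0.4]), ('side', 'stand', [-1.9, -2.6]), ('side', 'bar', [-1.3, 0.8]), ('side', 'lip', [-0.5, -1.7])]
[ 0.553  -0.2538 -1.7315] [('top', 'dish_center', [0.1, 0.6]), ('top', 'dish_lug', [0.1, -0.6]), ('side', 'dish_center', [2.0, 2.6]), ('side', 'dish_lug', [-2.3, -4.5])]
[207.5, 157.0] 0.93 1506 ((204.3915252685547, 153.16957092285156), (53.390567779541016, 36.229312896728516), 47.862403869628906)
[353.7, 241.6] 0.8 1509 ((358.7401123046875, 240.77645874023438), (52.5736198425293, 36.9050407409668), 2.045408248901367)
```

View pics/c1.png

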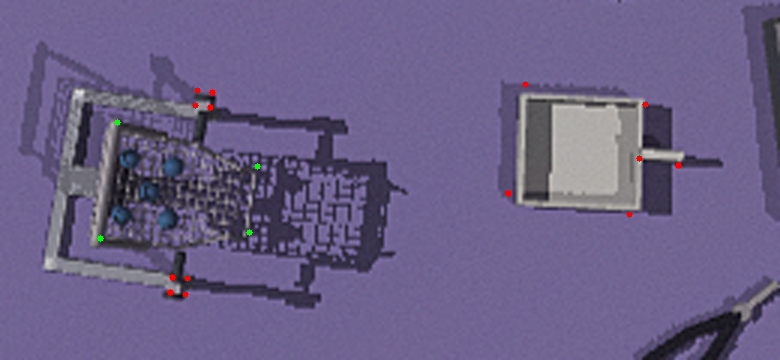

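View pics/c2.png

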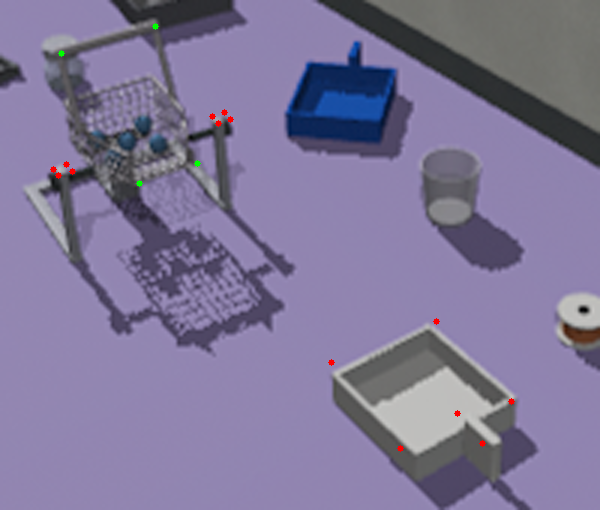

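Overlay: the stand fit matches the post tops and bar within about 3 mm. The white dish is the only one that fits the description, since the one at (209,156) is blue. The dish yaw fit is off, though: its rim corners in the top crop are (520,94), (643,97), (640,210), (517,203). I'll refit from the corners.

```bash
python3 - <<'E'
from fit import *
# order: (-x,+y),(+x,+y),(+x,-y),(-x,-y), fin end top
Q=[(-.06,.055,.032),(.06,.055,.032),(.06,-.055,.032),(-.06,-.055,.032),(.099,0,.044)]
T=np.array([(520,94),(643,97),(640,210),(517,203),(684,157)])/3+[160,190]-.5
Sd=np.array([(434,327),(514,400),(417,452),(333,378),(498,442)])/3+[160,165]-.5
f=lambda p:np.concatenate([proj('top',W(p,q))-u for q,u in zip(Q,T)]+[proj('side',W(p,q))-u for q,u in zip(Q,Sd)])
o=least_squares(f,[.553,-.254,-1.6],loss='soft_l1',x_scale=[.01,.01,.05]);p=o.x
print(p.round(4),f(p).round(1));l=W(p,(.081,0,.028));print('lug',l)
s=ctrl.sense();q=R();e=np.array(s['eef_pos'])
mv=lambda w:(q.T@(np.array(w)-e)*1000).round(1)
print(e,'way',mv([.45,.33,.36]),'above',mv([l[0],l[1],.2]),'down',mv([l[0],l[1],.073]))
a=np.arctan2(q[1,1],q[0,1]);print('turn',np.degrees(a-(p[2]+np.pi/2)))
E
```

```text
[ 0.5516 -0.2587 -1.6154] [ 1.1 -0.7  0.4  0.4  0.3 -0.2  0.7  0.   0.3 -0.7 -1.7 -1.2  0.6 -0.9
 -0.9  0.7 -0.8 -1.7 -0.3  0.1]
lug [ 0.54797627 -0.33957214  0.028     ]
[0.14051067 0.60901038 0.30272653] way [-364.3 -202.3  -57.3] above [-610.3 -832.7  102.7] down [-610.3 -832.7  229.7]
turn 79.55925537367565
```

Request:
servo_tool --rows '[[[-60,-34,-15,0,1],[-120,-68,-30,0,1],[-180,-100,-45,0,1],[-240,-134,-57,0,1],[-300,-168,-57,5,1],[-364,-202,-57,10,1],[-390,-255,-57,18,1],[-415,-308,-57,26,1],[-440,-362,-57,34,1],[-465,-415,-50,42,1],[-490,-470,-40,50,1],[-510,-525,-20,58,1],[-530,-580,0,66,1],[-550,-640,20,74,1],[-570,-700,40,79.5,1],[-590,-755,60,79.5,1],[-605,-805,75,79.5,1],[-610,-833,85,79.5,1],[-610,-833,100,79.5,1],[-610,-833,100,79.5,1]]]'

```text
clock: 4.25
eef_pos: [0.5471, -0.3384, 0.2013]
ee_rot: [-0.002, 0.722, 0.692, 0.0]
force: [0.2, 0.8, 0.4]
finger_gap: 0.0885
grasp_force: 0.0
```

```bash
python3 - <<'E'
from fit import *
a=snap('top','t1.png');b=snap('side','s1.png')
p=[.5516,-.2587,-1.6154];fit(D,p)
q=R();e=np.array(ctrl.sense()['eef_pos']);l=W(p,(.081,0,.028))
print(e,q.round(3).tolist(),(q.T@(np.array([l[0],l[1],.073])-e)*1000).round(1),ctrl.sense()['clock'])
cv2.imwrite('pics/c3.png',cv2.resize(b[220:360,230:400],None,fx=3.5,fy=3.5)[:,:,::-1])
E
```

```text
[ 0.5492 -0.256  -1.6752] [('top', 'dish_center', [-0.9, 0.2]), ('top', 'dish_lug', [0.7, 2.0]), ('side', 'dish_center', [0.4, 0.2]), ('side', 'dish_lug', [0.4, -2.5])]
[ 0.54836684 -0.33873986  0.20350691] [[0.042, 0.999, 0.001], [0.999, -0.042, -0.0], [-0.0, 0.001, -1.0]] [ -0.9  -0.5 130.5] 4.55
```

View pics/c3.png

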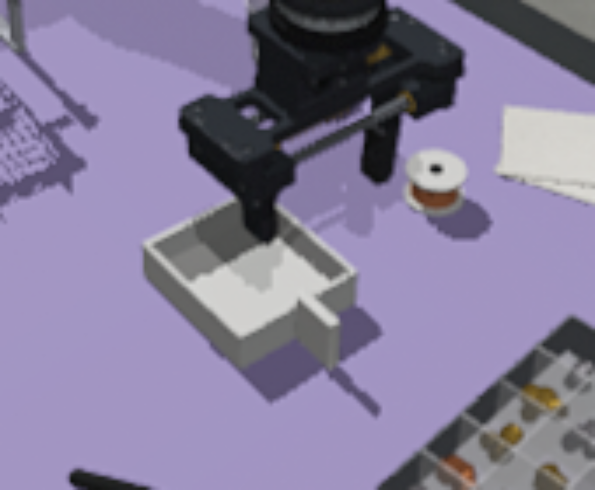

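The gripper (open, about 130 mm up) is aligned across the fin at crop (320,330), and the dish is unmoved. Going down and gripping.

Request:
servo_tool --rows '[[[-1,0,30,0,1],[-1,0,60,0,1],[-1,0,90,0,1],[-1,0,115,0,1],[-1,0,128,0,1],[-1,0,128,0,0.2],[-1,0,128,0,-0.4],[-1,0,128,0,-1],[-1,0,128,0,-1],[-1,0,128,0,-1],[-1,0,128,0,-1],[-1,0,128,0,-1]]]' --grip_force 25

```text
clock: 6.05
eef_pos: [0.5476, -0.3408, 0.0747]
ee_rot: [-0.0, 0.722, 0.692, 0.0]
force: [-0.1, 0.2, 0.3]
finger_gap: 0.0202
grasp_force: 0.0
```

```bash
python3 - <<'E'
from fit import *
s=ctrl.sense();q=R();e=np.array(s['eef_pos']);print(e,s['finger_gap'],s['grasp_force'],s['force'],s['clock'])
ps=fit(S,[.5065,.1183,-1.6892],True)
p=fit(D,[.5516,-.2587,-1.63])
for st in(np.array([.5065,.1183,-1.6892]),ps):
  l=W(st,(.067+.081,0,e[2]));print('move',(q.T@(l-e)*1000).round(1),'turn',np.degrees(np.arctan2(q[1,1],q[0,1])-(st[2]+np.pi/2)))
E
```

```text
[ 0.54756382 -0.34077755  0.07465256] 0.020177493328949407 0.0 [-0.09491139  0.17469582  0.26535235] 6.05
[ 0.5016  0.1178 -1.6996] [('top', 'stand', [-0.7, -0.4]), ('top', 'bar', [1.2, -0.7]), ('top', 'lip', [2.7, -2.3]), ('side', 'stand', [-3.4, 2.6]), ('side', 'bar', [-0.6, -0.5]), ('side', 'lip', [-3.5, -1.1])]
[ 0.5493 -0.2548 -1.7101] [('top', 'dish_center', [-0.5, 2.2]), ('top', 'dish_lug', [0.2, 1.0]), ('side', 'dish_center', [2.3, -0.2]), ('side', 'dish_lug', [0.3, -1.7])]
move [309.3 -72.1   0. ] turn 4.291616022918995
move [308.7 -78.5   0. ] turn 4.888914980154129
```

Request:
servo_tool --rows '[[[0,0,0,0,-1],[0,0,0,0,-1],[0,0,0,0,-1],[10,-3,0,0,-1],[30,-8,0,0.5,-1],[55,-14,0,1,-1],[80,-20,0,1.5,-1],[105,-26,0,2,-1],[130,-33,0,2.5,-1],[155,-39,0,3,-1],[180,-45,0,3.5,-1],[205,-51,0,4,-1],[225,-57,0,4.6,-1],[240,-62,0,4.6,-1],[250,-66,0,4.6,-1],[250,-66,0,4.6,-1]]]'

```text
clock: 8.65
eef_pos: [0.4922, -0.0875, 0.0747]
ee_rot: [-0.0, 0.749, 0.662, -0.0]
force: [-0.0, 0.4, -1.1]
finger_gap: 0.0097
grasp_force: 25.0
```

```bash
python3 - <<'E'
from fit import *
s=ctrl.sense();q=R();e=np.array(s['eef_pos']);print(e,s['finger_gap'],s['grasp_force'],s['force'],s['clock'])
a=ctrl.grab_frame('top');b=ctrl.grab_frame('side')
st=[.502,.118,-1.695];k=4
l=W(st,(.148,0,e[2]));print('move',(q.T@(l-e)*1000).round(1),'turn',np.degrees(np.arctan2(q[1,1],q[0,1])-(st[2]+np.pi/2)))
x0,y0,x1,y1=165,190,340,310
out=[]
for cam,im,(x0,y0) in(('top',a,(180,200)),('side',b,(165,180))):
    x1,y1=x0+130,y0+130
    c=cv2.resize(im[y0:y1,x0:x1],None,fx=3,fy=3,interpolation=cv2.INTER_CUBIC)[:,:,::-1].copy()
    def P(q,col):
        u=proj(cam,q);cv2.circle(c,(int((u[0]+.5-x0)*3),int((u[1]+.5-y0)*3)),2,col,-1)
    for y in(-.094,-.08,.08,.094):P(W(st,(0,y,.112)),(0,0,255))
    for qq in((-.063,-.051,.202),(-.063,.051,.202),(.058,-.031,.109),(.058,.031,.109)):P(W(st,qq),(0,255,0))
    d=W([e[0],e[1],np.arctan2(q[1,1],q[0,1])-np.pi/2],(-.081,0,0));d[2]=np.arctan2(q[1,1],q[0,1])-np.pi/2
    for qq in((-.06,-.055,.032),(-.06,.055,.032),(.06,-.055,.032),(.06,.055,.032)):P(W(d,qq),(0,255,255))
    out.append(c)
cv2.imwrite('pics/c4.png',np.hstack(out))
E
```

```text
[ 0.49219796 -0.08747253  0.07466941] 0.009746498014712767 25.001529143191874 [-0.0136146   0.36690553 -1.14404271] 8.65
move [ 57.1 -15.6   0. ] turn 0.08712332377586546
```

View pics/c4.png

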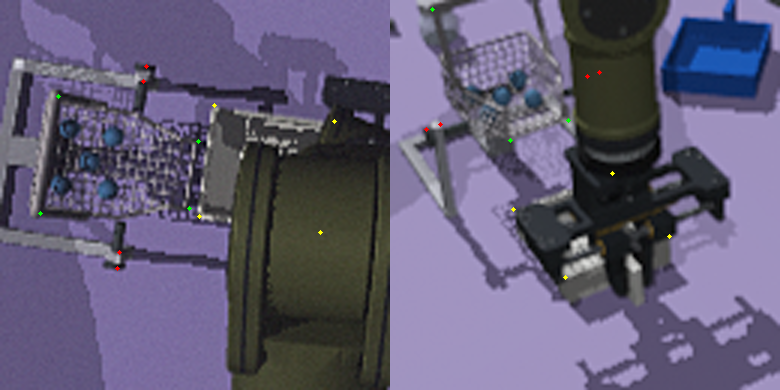

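The dish is square with the stand and predicted corners match. Pushing the last 57 mm.

Request:
servo_tool --rows '[[[8,-2,0,0,-1],[18,-5,0,0,-1],[28,-8,0,0,-1],[38,-11,0,0,-1],[48,-13,0,0,-1],[55,-15,0,0,-1],[57,-15.5,0,0,-1],[57,-15.5,0,0,-1],[57,-15.5,0,0,-0.6],[57,-15.5,0,0,-0.2],[57,-15.5,0,0,0],[57,-15.5,0,0,0],[57,-15.5,0,0,0],[57,-15.5,-25,0,0],[30,-15.5,-75,0,0],[-20,-15.5,-125,0,0],[-60,-15.5,-180,0,0],[-80,-15.5,-235,0,0],[-80,-15.5,-285,0,0],[-80,-15.5,-285,0,0]]]'

```text
clock: 11.25
eef_pos: [0.4687, -0.1672, 0.3637]
ee_rot: [0.004, 0.75, 0.661, 0.003]
force: [0.2, 0.5, -0.6]
finger_gap: 0.0443
grasp_force: 0.0
```

```bash
python3 - <<'E'
from fit import *
s=ctrl.sense();q=R();e=np.array(s['eef_pos']);print(e,s['finger_gap'],s['force'],s['clock'],s['qpos'])
a=ctrl.grab_frame('top');b=ctrl.grab_frame('side')
st=[.502,.118,-1.695]
print(q.round(3).tolist(),'bar rel mm',(q.T@(W(st,(-.063,0,.247))-e)*1000).round(1))
pd=W(st,(.067,0,0));pd[2]=st[2]
fit(S,st);fit(D,pd);out=[]
for cam,im,(x0,y0) in(('top',a,(170,200)),('side',b,(155,155))):
    x1,y1=x0+130,y0+130
    c=cv2.resize(im[y0:y1,x0:x1],None,fx=3,fy=3,interpolation=cv2.INTER_CUBIC)[:,:,::-1].copy()
    def P(q,col):
        u=proj(cam,q);cv2.circle(c,(int((u[0]+.5-x0)*3),int((u[1]+.5-y0)*3)),2,col,-1)
    for y in(-.094,-.08,.08,.094):P(W(st,(0,y,.112)),(0,0,255))
    for qq in((-.063,-.051,.202),(-.063,.051,.202),(.058,-.031,.109),(.058,.031,.109)):P(W(st,qq),(0,255,0))
    for qq in((-.06,-.055,.032),(-.06,.055,.032),(.06,-.055,.032),(.06,.055,.032)):P(W(pd,qq),(0,255,255))
    out.append(c)
cv2.imwrite('pics/c5.png',np.hstack(out))
E
```

```text
[ 0.46872401 -0.16716616  0.36367534] 0.04427098215185882 [ 0.17651492  0.54249228 -0.56552858] 11.25 [ 0.07147557  0.44821073  0.27052973  1.88130023 -0.1592633   0.82318405
  0.29866567]
[[0.125, 0.992, 0.009], [0.992, -0.125, -0.002], [-0.001, 0.009, -1.0]] bar rel mm [350.2  -3.8 116.2]
[ 0.5064  0.1177 -1.6814] [('top', 'stand', [1.5, -0.5]), ('top', 'bar', [1.4, 0.1]), ('top', 'lip', [-0.9, -0.4]), ('side', 'stand', [-0.2, -1.6]), ('side', 'bar', [-0.7, -2.3]), ('side', 'lip', [-0.5, 1.0])]
[ 0.4962  0.055  -1.852 ] [('top', 'dish_center', [-0.4, 0.5]), ('top', 'dish_lug', [-0.8, 0.4]), ('side', 'dish_center', [0.8, 0.3]), ('side', 'dish_lug', [0.9, 0.3])]
```

View pics/c5.png

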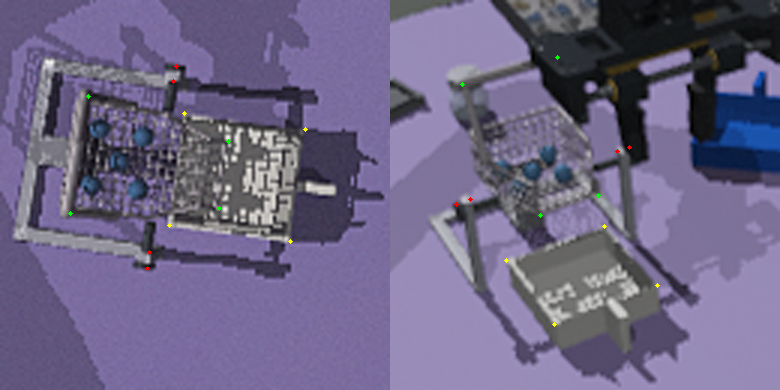

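The dish stands where intended under the spout: the rim corners match the yellow dots in the top view. Next I'll go above the bar, turning the tool so the fingers straddle it.

Request:
servo_tool --rows '[[[35,0,0,-10,0],[75,0,0,-20,0],[115,0,0,-30,0],[155,0,0,-40,0],[195,-1,0,-50,0],[235,-2,0,-60,0],[275,-3,0,-70,0],[310,-4,0,-80,0],[335,-4,0,-90,0],[350,-4,0,-90,0],[350,-4,20,-90,0],[350,-4,20,-90,0]]]'

```text
clock: 13.35
eef_pos: [0.5059, 0.1812, 0.3386]
ee_rot: [-0.001, 0.063, 0.998, -0.001]
force: [-0.6, -0.1, 0.3]
finger_gap: 0.0442
grasp_force: 0.0
```

```bash
python3 - <<'E'
from fit import *
s=ctrl.sense();q=R();e=np.array(s['eef_pos']);print(e,s['finger_gap'],s['force'],s['clock'],np.round(s['qpos'],2))
b=ctrl.grab_frame('side')
st=[.502,.118,-1.695]
print(q.round(3).tolist(),'turn',np.degrees(np.arctan2(q[1,1],q[0,1])-(st[2]+np.pi)))
for a in(0,.3,.55,.8,1.1): 
  t=-np.arctan2(63,102)+a
  print(a,(q.T@(W(st,(.12*np.sin(t),0,.1+.12*np.cos(t)+.045))-e)*1000).round(1))
c=cv2.resize(b[120:280,130:330],None,fx=3,fy=3,interpolation=cv2.INTER_CUBIC)[:,:,::-1].copy()
for qq in((-.063,-.051,.202),(-.063,.051,.202)):
    u=proj('side',W(st,qq));cv2.circle(c,(int((u[0]+.5-130)*3),int((u[1]+.5-120)*3)),2,(0,255,0),-1)
cv2.imwrite('pics/c6.png',c)
E
```

```text
[0.50586859 0.18122964 0.33859682] 0.04424087011507102 [-0.55032204 -0.12072462  0.25233859] 13.35 [-0.31  0.53 -0.18  1.78  0.13  0.84  0.89]
[[-0.992, 0.127, -0.003], [0.127, 0.992, -0.002], [0.003, -0.002, -1.0]] turn -0.16399053903189995
0 [-4.2  0.1 91.5]
0.3 [ -4.3 -33.   77.5]
0.55 [ -4.4 -62.6  73.7]
0.8 [ -4.5 -92.3  77.4]
1.1 [  -4.6 -125.4   91.4]
```

View pics/c6.png

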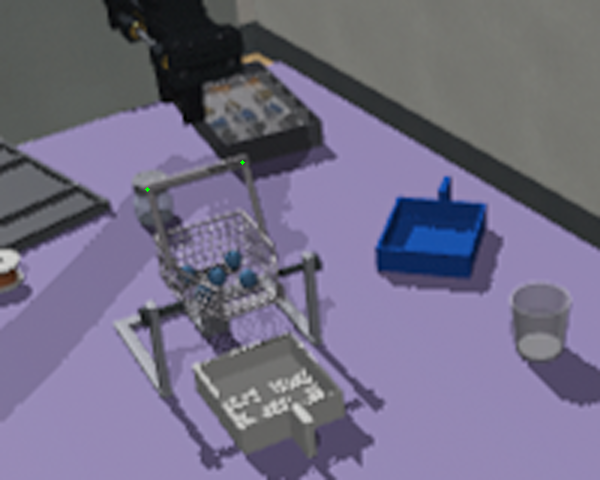

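Request:
servo_tool --rows '[[[-4,0,30,0,0],[-4,0,60,0,0],[-4,0,80,0,0],[-4,0,91,0,0],[-4,0,91,0,-0.3],[-4,0,91,0,-0.6],[-4,0,91,0,-0.6],[-4,0,91,0,-0.6]]]' --grip_force 5

```text
clock: 14.4
eef_pos: [0.5107, 0.1817, 0.2492]
ee_rot: [0.0, 0.062, 0.998, 0.0]
force: [-0.9, -0.4, 0.2]
finger_gap: 0.0173
grasp_force: 0.0
```

Request:
servo_tool --rows '[[[0,-2,-1,0,-0.6],[0,-5,-2.5,0,-0.6],[0,-8,-4.5,0,-0.6],[0,-11,-6,0,-0.6],[0,-14,-7.5,0,-0.6],[0,-17,-8.5,0,-0.6],[0,-20,-10,0,-0.6],[0,-23,-11,0,-0.6],[0,-26,-12,0,-0.6],[0,-29,-13,0,-0.6],[0,-32,-14,0,-0.6],[0,-35,-14.5,0,-0.6],[0,-38,-15,0,-0.6],[0,-41,-16,0,-0.6],[0,-44,-16.5,0,-0.6],[0,-46,-17,0,-0.6]]]'

```text
clock: 16.4
eef_pos: [0.5046, 0.1357, 0.2657]
ee_rot: [-0.0, 0.062, 0.998, -0.0]
force: [0.4, 2.3, 1.3]
finger_gap: 0.0176
grasp_force: 1.2
```

```bash
python3 - <<'E'
from fit import *
s=ctrl.sense();print(s['eef_pos'],s['force'],s['clock'])
b=snap('side','s7.png');c=b[120:280,130:330]
cv2.imwrite('pics/c7.png',cv2.resize(c,None,fx=3,fy=3,interpolation=cv2.INTER_CUBIC)[:,:,::-1])
st=[.502,.118,-1.695]
for t in('bar','lip'):print(t,[(np.round(r['uv'],1),round(r['score'],2)) for r in ctrl.place_of('side',t)])
for a in(.3,.4,.5):
  t=-.5533+a;print(a,proj('side',W(st,(.12*np.sin(t),0,.1+.12*np.cos(t)))).round(1))
E
```

```text
[0.50459419 0.1357138  0.2656627 ] [0.40431687 2.33869798 1.34130685] 16.4
bar [(array([200.3, 180.3]), 0.74)]
lip [(array([216.7, 227.1]), 0.96), (array([213.2, 241.9]), 0.62), (array([194.2, 214.8]), 0.3)]
0.3 [198.5 178.6]
0.4 [200.  179.5]
0.5 [201.6 180.8]
```

View pics/c7.png

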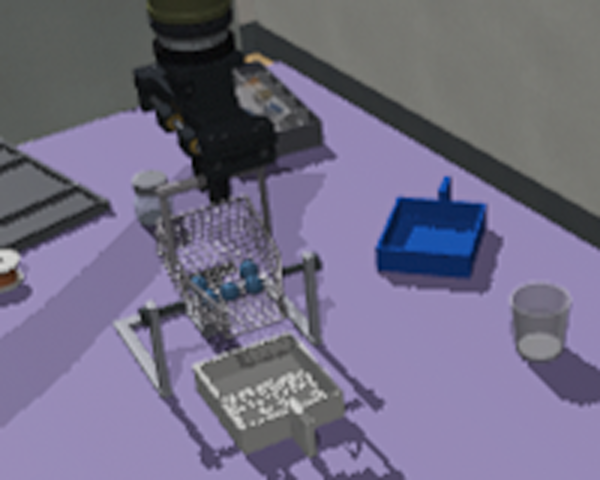

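The basket is tipped to about 0.38 rad with all five beads gathered at the ramp, around crop (230,280). Continuing slowly.

Request:
servo_tool --rows '[[[0,-1,0,0,-0.6],[0,-2,0,0,-0.6],[0,-3,0,0,-0.6],[0,-4,0,0,-0.6],[0,-5,-0.5,0,-0.6],[0,-6,-0.5,0,-0.6],[0,-7,-0.5,0,-0.6],[0,-8,-0.5,0,-0.6],[0,-9,-0.5,0,-0.6],[0,-10,-1,0,-0.6],[0,-11,-1,0,-0.6],[0,-12,-1,0,-0.6],[0,-13,-1,0,-0.6],[0,-14,-1,0,-0.6],[0,-15,-1,0,-0.6],[0,-16,-1,0,-0.6],[0,-17,-1,0,-0.6],[0,-18,-1,0,-0.6],[0,-19,-1,0,-0.6],[0,-20,-1,0,-0.6]]]'

```text
clock: 19.05
eef_pos: [0.5024, 0.1161, 0.2667]
ee_rot: [0.0, 0.062, 0.998, 0.0]
force: [-0.7, 1.8, 1.8]
finger_gap: 0.0178
grasp_force: 1.0
```

Request:
servo_tool --rows '[[[0,-1,0,0,-0.6],[0,-2,0,0,-0.6],[0,-3,0,0,-0.6],[0,-4,0,0,-0.6],[0,-5,0,0,-0.6],[0,-6,0,0,-0.6],[0,-7,0,0,-0.6],[0,-8,0.5,0,-0.6],[0,-9,0.5,0,-0.6],[0,-10,0.5,0,-0.6],[0,-11,0.5,0,-0.6],[0,-12,0.5,0,-0.6],[0,-13,1,0,-0.6],[0,-14,1,0,-0.6],[0,-15,1,0,-0.6],[0,-16,1,0,-0.6],[0,-17,1.5,0,-0.6],[0,-18,1.5,0,-0.6],[0,-19,2,0,-0.6],[0,-20,2,0,-0.6]]]'

```text
clock: 21.55
eef_pos: [0.4998, 0.0963, 0.2647]
ee_rot: [0.0, 0.062, 0.998, 0.0]
force: [0.2, 2.5, -0.6]
finger_gap: 0.0176
grasp_force: 1.0
```

```bash
python3 - <<'E'
from fit import *
s=ctrl.sense();print(s['eef_pos'],s['force'],s['clock'])
st=np.array([.502,.118])
for cam in('top','side'):
  snap(cam,cam+'8.png')
  for i in range(1):
    print(cam,[(np.round(r['uv']).tolist(),round(r['score'],2),atz(cam,r['uv'],.016)[:2].round(3).tolist()) for r in ctrl.search_frame(cam,'bead0_center')])
E
```

```text
[0.4998254  0.09630232 0.26468844] [ 0.17310503  2.54075766 -0.57329989] 21.55
top []
side []
```

Request:
servo_tool --rows '[[[0,-1,0,0,-0.6],[0,-2,0.5,0,-0.6],[0,-3,0.5,0,-0.6],[0,-4,1,0,-0.6],[0,-5,1,0,-0.6],[0,-6,1,0,-0.6],[0,-7,1.5,0,-0.6],[0,-8,1.5,0,-0.6],[0,-9,2,0,-0.6],[0,-10,2,0,-0.6],[0,-11,2.5,0,-0.6],[0,-12,2.5,0,-0.6],[0,-13,3,0,-0.6],[0,-14,3,0,-0.6],[0,-15,3.5,0,-0.6],[0,-16,4,0,-0.6],[0,-17,4,0,-0.6],[0,-18,4.5,0,-0.6],[0,-19,5,0,-0.6],[0,-20,5,0,-0.6]]]'

```text
clock: 24.25
eef_pos: [0.4974, 0.0765, 0.2596]
ee_rot: [-0.0, 0.062, 0.998, 0.0]
force: [0.3, 2.1, -1.2]
finger_gap: 0.0177
grasp_force: 1.3
```

Request:
servo_tool --rows '[[[0,-1,0.5,0,-0.6],[0,-2,1,0,-0.6],[0,-3,1,0,-0.6],[0,-4,1.5,0,-0.6],[0,-5,2,0,-0.6],[0,-6,2,0,-0.6],[0,-7,2.5,0,-0.6],[0,-8,3,0,-0.6],[0,-9,3.5,0,-0.6],[0,-10,4,0,-0.6],[0,-11,4.5,0,-0.6],[0,-12,5,0,-0.6],[0,-13,5.5,0,-0.6],[0,-14,6,0,-0.6],[0,-15,6.5,0,-0.6],[0,-16,7,0,-0.6],[0,-17,7.5,0,-0.6],[0,-18,8,0,-0.6],[0,-19,8.5,0,-0.6],[0,-20,9,0,-0.6]]]'

```text
clock: 26.75
eef_pos: [0.4949, 0.0566, 0.2507]
ee_rot: [0.0, 0.062, 0.998, 0.0]
force: [0.2, 0.9, 0.8]
finger_gap: 0.0177
grasp_force: 0.8
```

```bash
python3 - <<'E'
from fit import *
s=ctrl.sense();print(s['eef_pos'],s['force'],s['clock'])
a=ctrl.grab_frame('top');b=ctrl.grab_frame('side')
c=np.hstack([cv2.resize(x,None,fx=3,fy=3,interpolation=cv2.INTER_CUBIC) for x in(a[200:330,170:300],b[165:295,155:285])])
cv2.imwrite('pics/c8.png',c[:,:,::-1])
E
```

```text
[0.49490091 0.05656666 0.2506798 ] [0.24803901 0.87920709 0.84700102] 26.75
```

View pics/c8.png

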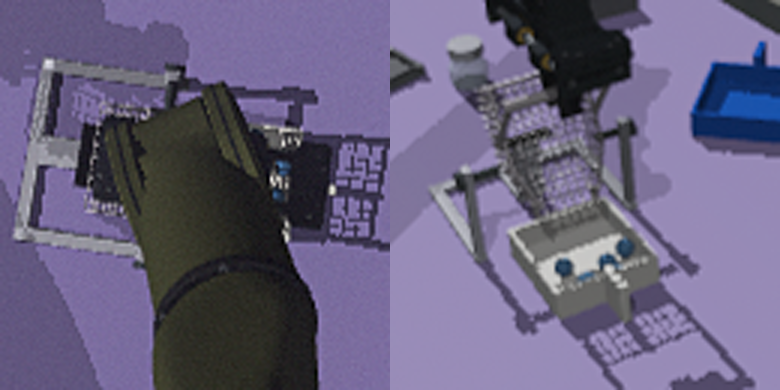

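At about 1.04 rad at least three beads are in the dish, at crop (565,267), (607,262) and (625,245), and none is on the table. Tipping to about 1.1 and waiting, then counting.

Request:
servo_tool --rows '[[[0,-1,0.5,0,-0.6],[0,-2,1,0,-0.6],[0,-3,1.5,0,-0.6],[0,-4,2,0,-0.6],[0,-5,2.5,0,-0.6],[0,-6,3.5,0,-0.6],[0,-6,3.5,0,-0.6],[0,-6,3.5,0,-0.6],[0,-6,3.5,0,-0.6],[0,-6,3.5,0,-0.6],[0,-6,3.5,0,-0.6],[0,-6,3.5,0,-0.6],[0,-6,3.5,0,-0.6],[0,-6,3.5,0,-0.6]]]'

```text
clock: 28.6
eef_pos: [0.4941, 0.0506, 0.2472]
ee_rot: [-0.0, 0.062, 0.998, -0.0]
force: [-0.0, 0.3, 0.4]
finger_gap: 0.0177
grasp_force: 0.0
```

```bash
python3 - <<'E'
from fit import *
s=ctrl.sense();print(s['eef_pos'],s['force'],s['clock'])
b=snap('side','s9.png')
st=[.502,.118,-1.695]
def loc(w):
    d=np.array(w[:2])-st[:2];c,s_=np.cos(st[2]),np.sin(st[2]);return (np.array([c*d[0]+s_*d[1],-s_*d[0]+c*d[1]])*1000).round()
for f in(ctrl.search_frame,ctrl.place_of,ctrl.masks_of):
  print([(np.round(r['uv']).tolist(),round(r['score'],2),loc(atz('side',r['uv'],.016)).tolist()) for r in f('side','bead0_center')])
hsv=cv2.cvtColor(b,cv2.COLOR_RGB2HSV)[165:300,155:300]
for u in((343,254),(357,252)): pass
m=cv2.inRange(hsv,(95,90,20),(115,255,160));n,l,stt,ce=cv2.connectedComponentsWithStats(m)
for i in range(1,n):
  if stt[i,4]>4:print(stt[i,4],(ce[i]+[155,165]).round(1),loc(atz('side',ce[i]+[155,165],.016)))
E
```

```text
[0.4941457  0.05062037 0.2471968 ] [-0.02912251  0.34431132  0.3711207 ] 28.6
[]
[([213.0, 254.0], 0.58, [79.0, -24.0]), ([312.0, 233.0], 0.46, [151.0, 286.0])]
[]
659 [272.9 198.1] [-99. 289.]
22 [233.  247.1] [79. 42.]
14 [226.9 251.4] [88. 18.]
21 [212.3 253.6] [ 74. -24.]
```

Three beads are visible from the side, and the rest would be hidden by the near wall and the arm. Swinging back to level; I'll count from the top once the arm is clear.

Request:
servo_tool --rows '[[[0,6,-1,0,-0.6],[0,12,-3.5,0,-0.6],[0,17,-6,0,-0.6],[0,22,-8.5,0,-0.6],[0,27,-10.5,0,-0.6],[0,32,-12.5,0,-0.6],[0,37,-14.5,0,-0.6],[0,42,-15.5,0,-0.6],[0,47,-17,0,-0.6],[0,52,-18,0,-0.6],[0,57,-18.5,0,-0.6],[0,62,-19,0,-0.6],[0,67,-19.5,0,-0.6],[0,72,-19.5,0,-0.6],[0,77,-19.5,0,-0.6],[0,82,-19,0,-0.6],[0,87,-18.5,0,-0.6],[0,92,-18,0,-0.6],[0,92,-18,0,-0.6]]]'

```text
clock: 31.18
eef_pos: [0.5055, 0.1428, 0.2651]
ee_rot: [-0.0, 0.061, 0.998, 0.0]
force: [-0.7, -0.5, 0.9]
finger_gap: 0.0175
grasp_force: 0.0
```

Request:
servo_tool --rows '[[[0,5,1,0,-0.6],[0,10,2,0,-0.6],[0,15,3.5,0,-0.6],[0,20,5,0,-0.6],[0,25,7,0,-0.6],[0,30,9,0,-0.6],[0,34,11,0,-0.6],[0,38,13.5,0,-0.6],[0,40,14.5,0,-0.6],[0,42,15.5,0,-0.6],[0,43,16,0,-0.6],[0,43.5,16.5,0,-0.6],[0,43.5,16.5,0,-0.6]]]'

```text
clock: 32.8
eef_pos: [0.5107, 0.1841, 0.2487]
ee_rot: [-0.0, 0.062, 0.998, -0.001]
force: [-1.1, -5.7, 1.9]
finger_gap: 0.0175
grasp_force: 2.4
```

Request:
servo_tool --rows '[[[0,1.5,0,0,-0.6],[0,1.5,0,0,-0.6]]]'

```text
clock: 33.05
eef_pos: [0.5108, 0.1843, 0.2486]
ee_rot: [-0.001, 0.063, 0.998, -0.002]
force: [-1.4, -7.4, 4.2]
finger_gap: 0.0177
grasp_force: 3.7
```

At the stop: the tool barely moved and the force rose. Backing off 4 mm, opening, lifting, and moving clear toward the start side to look.

Request:
servo_tool --rows '[[[0,-3,0,0,-0.6],[0,-4,0,0,-0.3],[0,-4,0,0,0],[0,-4,0,0,0],[0,-4,0,0,0],[0,-4,-30,0,0],[0,-4,-70,0,0],[0,-4,-110,0,0],[20,40,-110,0,0],[60,90,-110,0,0],[100,140,-110,0,0],[140,190,-110,0,0],[180,240,-110,0,0],[180,240,-110,0,0]]]'

```text
clock: 34.8
eef_pos: [0.3573, 0.4521, 0.3587]
ee_rot: [-0.001, 0.057, 0.998, 0.002]
force: [-0.2, -0.8, 0.3]
finger_gap: 0.0438
grasp_force: 0.0
```

```bash
python3 - <<'E'
from fit import *
s=ctrl.sense();print(s['eef_pos'],s['force'],s['clock'])
st=[.502,.118,-1.695]
def loc(w):
    d=np.array(w[:2])-st[:2];c,s_=np.cos(st[2]),np.sin(st[2]);return (np.array([c*d[0]+s_*d[1],-s_*d[0]+c*d[1]])*1000).round().tolist()
old=cv2.imread('pics/t1.png')[:,:,::-1]
for cam in('top','side'):
  im=snap(cam,cam+'10.png')
  for t,z in(('bead0_center',.016),('bar',.202),('lip',.109),('dish_center',.016),('dish_lug',.028)):
    print(cam,t,[(np.round(r['uv'],1).tolist(),round(r['score'],2),loc(atz(cam,r['uv'],z))) for r in ctrl.place_of(cam,t)])
  for r in ctrl.masks_of(cam,'bead0_center'): print('mask',r['uv'],r['score'],r['region'].sum(),loc(atz(cam,r['uv'],.016)))
  h=cv2.cvtColor(im.copy(),cv2.COLOR_RGB2HSV);m=cv2.inRange(h,(95,80,20),(116,255,170));n,l,q,ce=cv2.connectedComponentsWithStats(m)
  for i in range(1,n):
    x=loc(atz(cam,ce[i],.016))
    if q[i,4]>3 and -150<x[0]<300 and abs(x[1])<200:print(cam,q[i].tolist(),ce[i].round(1),x)
E
```

```text
[0.35727857 0.45212037 0.35869117] [-0.22412001 -0.76519555  0.26761614] 34.8
top bead0_center [([358.2, 181.9], 0.65, [365.0, 273.0]), ([250.8, 266.3], 0.53, [76.0, -22.0]), ([252.4, 248.9], 0.16, [73.0, 30.0])]
top bar [([193.1, 250.6], 0.86, [-71.0, 1.0])]
top lip [([242.3, 258.2], 0.55, [53.0, -2.0])]
top dish_center [([208.6, 155.6], 0.94, [-97.0, 294.0]), ([247.6, 258.6], 0.86, [63.0, -0.0])]
top dish_lug [([188.7, 136.5], 0.8, [-164.0, 342.0]), ([259.4, 255.9], 0.73, [97.0, 12.0]), ([274.3, 265.7], 0.63, [145.0, -11.0])]
top [252, 243, 6, 6, 29] [254.4 245.8] [78.0, 40.0]
top [255, 252, 6, 6, 29] [257.1 254.4] [90.0, 16.0]
top [262, 252, 6, 7, 27] [264.2 255. ] [111.0, 17.0]
top [258, 263, 7, 6, 30] [261.1 265.2] [106.0, -15.0]
top [247, 265, 6, 6, 28] [249.6 267.2] [72.0, -25.0]
side bead0_center [([208.2, 254.5], 0.41, [71.0, -36.0])]
side bar [([197.7, 177.4], 0.78, [-63.0, 9.0]), ([387.1, 357.5], 0.57, [735.0, 36.0]), ([350.4, 276.0], 0.37, [531.0, 117.0])]
side lip [([217.2, 220.3], 0.88, [50.0, 13.0]), ([353.6, 275.6], 0.59, [455.0, 196.0])]
side dish_center [([272.8, 200.0], 0.77, [-88.0, 282.0]), ([213.4, 248.1], 0.65, [51.0, -10.0])]
side dish_lug [([226.9, 262.4], 0.97, [148.0, -10.0]), ([276.2, 184.6], 0.74, [-157.0, 337.0])]
mask [388.9, 355.3] 0.62 5413 [630.0, 164.0]
mask [203.6, 217.2] 0.39 1527 [-121.0, 32.0]
side [230, 245, 6, 6, 26] [232.8 247.2] [79.0, 42.0]
side [210, 251, 6, 6, 26] [212.3 253.5] [74.0, -24.0]
side [225, 250, 6, 4, 18] [227.2 251.3] [88.0, 18.0]
side [218, 256, 5, 3, 8] [219.9 256.8] [100.0, -11.0]
```

All five beads are in the dish (top-view blobs at stand x 72–111, |y| ≤ 40 mm), the basket is level and the arm is clear.

```bash
python3 -c "
from rig import ctrl
print(ctrl.finish_job())"
```

```text
the job is handed in; nothing more can be done
None
```

I handed the job in after about 35 s of the 64 s allowed: the dish is under the spout with all five beads in it, the basket is back level at its stop, and I moved nothing else; the hand-in gave no verdict.

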